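# Seat mirrors on kinematic stands and start the purge

### The arm

A 7-joint arm with a two-finger parallel gripper is mounted at the origin on the work surface. World frame = base frame: x ahead of the robot, y to its left, z up, the work surface at z = 0. Lengths are in mm, angles in degrees, forces in N, time in s.
With the tool pointing down it reaches from about 400 to 875 mm from the base axis. Payload 6.5 kg.
Tool frame: the origin (TCP) lies midway between the tips of the shut fingers; the grasp point (between the pads) lies tcp_to_grasp behind it (tcp_to_grasp is the distance from the TCP to the grasp point, in mm); z points along the fingers, y is the direction in which the jaws open and shut (so a half turn about z gives the same grasp; the last joint's range is limited). The gripper opens to 85 mm and grips with 20 to 120 N. Pads are 22 mm wide; open, the fingers measure 114 mm over their backs; the gripper's body (76 mm by 85 mm) begins 54 mm behind the grasp point. The pads swing forward as they close: fully open they stand 13 mm farther back than shut.
Start: joints at [-75.126, 30.733, -0.252, 88.115, 0.149, 61.152, -4.079], TCP at [208.039, 615.8, 231.29] pointing down, gripper open.
Joint ranges: [-154.64, 154.64], [-21.42, 123.67], [-72.66, 72.17], [13.99, 137.28], [-74.86, 254.86], [10.95, 109.41], [-158.01, 158.01]. Speed limits (degrees/s): [136.94, 136.94, 180, 180, 180, 180, 180].

### API

Orientations are given as a 3x3 rotation matrix whose columns are the frame's x, y, z axes.
In Python, from rig import reach, movel, move_joints, grip, dwell, solve_ik, observe, read_camera, MotionError, hand_in, tcp_to_grasp gives the robot as it stands. Calls block until the motion is done:
- reach(position, orientation): joint-space move of the TCP to a pose.
- movel(position, ori=None, v=150, max_force=None): straight line of the TCP; ori=None keeps the orientation; v is the mean speed in mm/s. With max_force (N) it stops when the force on the tool has changed by that much, and returns True; else False.
- move_joints(angles): joint-space move.
- grip(opening): opening from 0.0 (shut) to 1.0 (fully open); the grip force is fixed at half the most; returns when the fingers have stopped.
- dwell(seconds).
- solve_ik(position, orientation): joint angles nearest the present ones, or None.
- observe(): the state.
- read_camera(name): name is "scene" or "side" or "wrist"; returns a dict with "frame" (400x640x3 uint8, red, green, blue), "camera_matrix" (3x3 intrinsics, pixels), "rvec" (rotation vector, rad) and "tvec" (3), from world to camera coordinates, as OpenCV has them; the wrist camera has in their place "T_tool_cam" (4x4, takes a point from camera to tool coordinates, whose origin is the TCP and whose axes are the flange's). Camera axes: x right, y down, z forward; pixel columns grow to the right and rows downward; lengths in mm; the calibration is good to about 2 mm. A picture is of the moment at which its call begins: read the wrist's pose just before it. There is no depth.
A pose or a line that the arm cannot do raises MotionError and nothing moves.
- hand_in(): hands the job in, once; it reports no verdict.
The state is a dict: "t": time; "joints": joint angles; "joint_vel": joint speeds; "joint_efforts": joint torques, N m; "tcp_pos": TCP position; "orientation": TCP orientation; "wrist_force": force on the tool from outside, world axes, zero at the start; "torque": the same for the moment, N m; "grip_width": opening from 0.0 (shut) to 1.0 (fully open).
Only numpy, scipy, OpenCV 4.12 (cv2) and the standard library are available. Lean on these libraries where they do the work, as an engineer would, in place of code of your own. Each camera call takes 0.05 s, during which the arm holds its last target.

### The job

Seat every mirror cell face up on a three-ball stand of its own, its grooves over the balls so that all three bear and it lies level and cannot rock; set the cells down, never drop them. Pull the blanking plug out of the manifold and park it upright in the tube rack's free middle hole, and push both steel purge tubes into the couplings, past the grip until their flanges lie on the block. Only when all that is done, swing the purge valve lever fully over to open; leave the meter, screwdriver and loose post where they are.

Things in the scene. Friction and masses are not known exactly. Their poses are not given: they have to be found in the camera images.
- cell0_center (a point): Mirror cell: black hexagonal puck, 52 mm across flats, 20 mm high, 0.15 kg, mirror up (+z); point at its centre, 10 mm above the underside. May be absent. Underneath, 3 radial V grooves (14 mm wide, 10 deep) 120 degrees apart, first along +x, run out at alternate flats; brass screws on top mark them. Grip two opposite flats (normals 0, 60, 120 degrees from x), solid 9 to 20 mm above the underside.
- cell1_center (a point): Mirror cell: black hexagonal puck, 52 mm across flats, 20 mm high, 0.15 kg, mirror up (+z); point at its centre, 10 mm above the underside. May be absent. Underneath, 3 radial V grooves (14 mm wide, 10 deep) 120 degrees apart, first along +x, run out at alternate flats; brass screws on top mark them. Grip two opposite flats (normals 0, 60, 120 degrees from x), solid 9 to 20 mm above the underside.
- cell2_center (a point): Mirror cell: black hexagonal puck, 52 mm across flats, 20 mm high, 0.15 kg, mirror up (+z); point at its centre, 10 mm above the underside. May be absent. Underneath, 3 radial V grooves (14 mm wide, 10 deep) 120 degrees apart, first along +x, run out at alternate flats; brass screws on top mark them. Grip two opposite flats (normals 0, 60, 120 degrees from x), solid 9 to 20 mm above the underside.
- cell3_center (a point): Mirror cell: black hexagonal puck, 52 mm across flats, 20 mm high, 0.15 kg, mirror up (+z); point at its centre, 10 mm above the underside. May be absent. Underneath, 3 radial V grooves (14 mm wide, 10 deep) 120 degrees apart, first along +x, run out at alternate flats; brass screws on top mark them. Grip two opposite flats (normals 0, 60, 120 degrees from x), solid 9 to 20 mm above the underside.
- stand0_seat (a point): Fixed stand: drum 42 mm wide, 20 high (foot 54 wide, 6 high), with three 10 mm steel balls on 18 mm radius 120 degrees apart, first along +x; ball tops 29 mm over the table. Point: centre of a seated cell, on the axis 32.7 mm over the table. Seated: grooves over balls (any of 3 ways round), underside 22.7 mm over the table; else it sits higher or tilted.
- stand1_seat (a point): Fixed stand: drum 42 mm wide, 20 high (foot 54 wide, 6 high), with three 10 mm steel balls on 18 mm radius 120 degrees apart, first along +x; ball tops 29 mm over the table. Point: centre of a seated cell, on the axis 32.7 mm over the table. Seated: grooves over balls (any of 3 ways round), underside 22.7 mm over the table; else it sits higher or tilted.
- stand2_seat (a point): Fixed stand: drum 42 mm wide, 20 high (foot 54 wide, 6 high), with three 10 mm steel balls on 18 mm radius 120 degrees apart, first along +x; ball tops 29 mm over the table. Point: centre of a seated cell, on the axis 32.7 mm over the table. Seated: grooves over balls (any of 3 ways round), underside 22.7 mm over the table; else it sits higher or tilted.
- stand3_seat (a point): Fixed stand: drum 42 mm wide, 20 high (foot 54 wide, 6 high), with three 10 mm steel balls on 18 mm radius 120 degrees apart, first along +x; ball tops 29 mm over the table. Point: centre of a seated cell, on the axis 32.7 mm over the table. Seated: grooves over balls (any of 3 ways round), underside 22.7 mm over the table; else it sits higher or tilted.
- port0 (a point): Mouth of a quick coupling in the manifold's top face, 40 mm over the table; manifold's axes. Vertical bore 17 mm wide (2 mm bevel), 30 deep. It lies 70 mm to -x of the block's centre; ports 60 mm apart. Two sprung brass balls 10 mm down grip the tube: pushing past takes about 5 to 15 N, then it snaps in until its flange lies flat on the block.
- port1 (a point): Mouth of a quick coupling in the manifold's top face, 40 mm over the table; manifold's axes. Vertical bore 17 mm wide (2 mm bevel), 30 deep. It lies 10 mm to -x of the block's centre; ports 60 mm apart. Two sprung brass balls 10 mm down grip the tube: pushing past takes about 5 to 15 N, then it snaps in until its flange lies flat on the block.
- tube0_center (a point): Rigid steel purge tube, upright, 78 mm long, 0.06 kg, z up along it: round grip part 16 mm wide, 50 long, with this point at its middle; below that a flange 24 wide, 4 thick (underside 29 mm below the point), then a 24 mm tail, 8 wide, with a 14 mm ball nose (lower end 53 mm below the point). At the start it hangs by its flange in a loose hole of the rack.
- tube0_flange (a point): Centre of the underside of tube0's flange, which lies on the coupling's mouth when the tube is fully home.
- tube1_center (a point): Rigid steel purge tube, upright, 78 mm long, 0.06 kg, z up along it: round grip part 16 mm wide, 50 long, with this point at its middle; below that a flange 24 wide, 4 thick (underside 29 mm below the point), then a 24 mm tail, 8 wide, with a 14 mm ball nose (lower end 53 mm below the point). At the start it hangs by its flange in a loose hole of the rack.
- tube1_flange (a point): Centre of the underside of tube1's flange, which lies on the coupling's mouth when the tube is fully home.
- rack_hole (a point): Mouth of the rack's middle hole, free at the start, in the rack's top face, 32 mm over the table: plain, 18 mm wide, 28 deep, no grip; rack's axes.
- plug_center (a point): Blanking plug, upright, 60 mm long, 0.05 kg: black square head 18 x 18 mm (faces across its x and y), 32 high, this point at its middle; below it a brass flange 24 wide, 4 thick (underside 20 mm below the point), then a 24 mm tail like the tubes'. It starts fully home in port1, square with the manifold, held by the grip balls: pull straight up with about 10 to 20 N.
- plug_flange (a point): Centre of the underside of the plug's flange, which lies on the middle rack hole's mouth when the plug is parked.
- manifold: Fixed grey purge manifold block, 170 (its x) x 50 x 40 mm, with two couplings and the valve lever; origin at the centre of its underside.
- rack: The fixed grey tube rack, 170 x 50 x 32 mm, long along its x, three plain holes 60 mm apart along it (tubes start in the outer two); origin at the centre of its underside.
- valve (a joint): Purge valve lever: 0 = shut (leaning 0.5 rad towards the ports, the manifold's -x), 1.0 = fully open, leaning away from the ports (+x). Stiff enough to stay where it is left; shut or nearly so at the start.
- valve_tip (a point): Centre of the 26 mm black ball knob at the end of the valve lever, 50 mm from its pivot; the lever stands on a dark block (70 x 50 x 25 mm) on the manifold's top, its pivot 22 mm above that top and 50 mm from the manifold's centre towards +x (60 mm beyond port1).
- meter: White hand-held meter, 75 x 140 x 36 mm, beyond the work; a bystander to leave alone. Origin at its underside.
- driver: Screwdriver with a black handle, 170 mm long, beyond the work; a bystander to leave alone. Origin at its underside.
- post: Steel optical post standing upright, 25 mm diameter, 75 mm high, beyond the work; a bystander to leave alone. Origin at its underside.

How it is judged:
By the outcome, as a careful person would: the job done as asked, in the order asked, and still so for the second after the job is handed in, with the robot touching nothing.
Of cell0, cell1, cell2, cell3 only 3 to 4 are there at a start; the rules pass over those that are not, and their reading is None.
At some moment in a run one of cell0, cell1, cell2, cell3 may be knocked a few centimetres aside while the robot is not near it.
It also fails if it takes over 200 s, if anything falls off the work surface, if the arm or the gripper's body presses on something with over 40 N, if the wrist force passes 120 N, or if a joint passes its speed limit or range.

## Working session

There is one attempt and no reset: what is moved stays moved. The work goes in short steps, each a Python script; the robot and the scene stay as the last script left them, time stands still between calls to the robot, and variables do not carry over. Pictures are saved under pics/ and viewed, and the job is handed in when it is done.

```bash
ls; mkdir -p pics
python3 - <<'E'
from rig import *
import cv2
print(observe(), tcp_to_grasp)
for n in ["scene","side","wrist"]:
    c=read_camera(n); cv2.imwrite(f"pics/a_{n}.png",c["frame"][:,:,::-1])
    print(n,{k:v for k,v in c.items() if k!="frame"})
E
```

```text
pics
{'t': 0.0, 'joints': array([-75.12584759,  30.77791237,  -0.25364611,  88.1692886 ,
         0.14912899,  61.14992097,  -4.078314  ]), 'joint_vel': array([-0.10788043, -0.06997436, -0.10183996,  0.06877196, -0.06124154,
        0.05156784, -0.04039968]), 'joint_efforts': array([ 7.41856002e-04, -5.83421445e+01,  1.04855753e+00, -2.59093201e+01,
        1.22110901e-02,  9.54503805e-03,  1.84809301e-05]), 'tcp_pos': array([207.87423781, 615.22257984, 230.41807536]), 'orientation': array([[-9.47420689e-01,  3.19990417e-01, -4.13479670e-04],
       [ 3.19990657e-01,  9.47419282e-01, -1.63803407e-03],
       [-1.32416595e-04, -1.68421700e-03, -9.99998573e-01]]), 'wrist_force': array([-0.17150987, -0.07980438,  0.10555627]), 'torque': array([-0.00859338,  0.02417237, -0.02234877]), 'grip_width': 1.0004447421677778} 18.700000000000003
scene {'camera_matrix': array([[476.29369228,   0.        , 325.94759796],
       [  0.        , 476.29369228, 198.56655827],
       [  0.        ,   0.        ,   1.        ]]), 'rvec': array([ 2.33455412,  0.61635137, -0.2585869 ]), 'tvec': array([-505.
[... 172 characters left out ...]
  [  0.        ,   0.        ,   1.        ]]), 'rvec': array([ 0.17144969, -2.83561415,  1.20554615]), 'tvec': array([ 592.55363328,  103.02680962, 1106.13641833])}
wrist {'camera_matrix': array([[352.26473907,   0.        , 319.23134094],
       [  0.        , 352.26473907, 201.53257405],
       [  0.        ,   0.        ,   1.        ]]), 'T_tool_cam': array([[-1.32744282e-04, -9.51757190e-01, -3.06852137e-01,
         7.85869967e+01],
       [ 9.99999977e-01, -7.55168048e-05, -1.98371168e-04,
        -5.76613652e-01],
       [ 1.65628692e-04, -3.06852157e-01,  9.51757178e-01,
        -1.42174675e+02],
       [ 0.00000000e+00,  0.00000000e+00,  0.00000000e+00,
         1.00000000e+00]])}
```

View pics/a_scene.png

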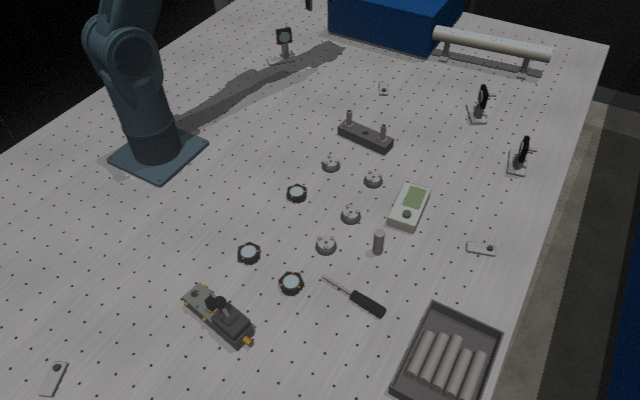

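View pics/a_side.png

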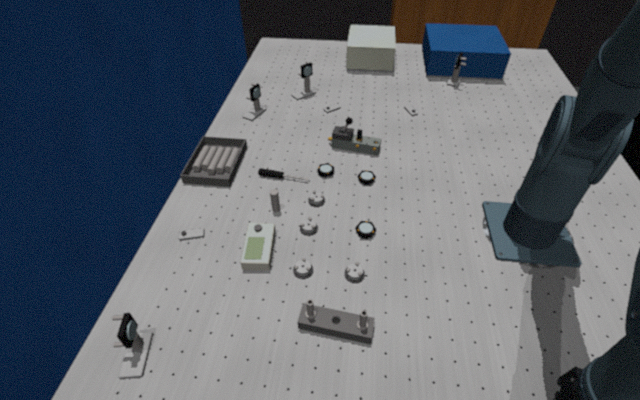

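View pics/a_wrist.png

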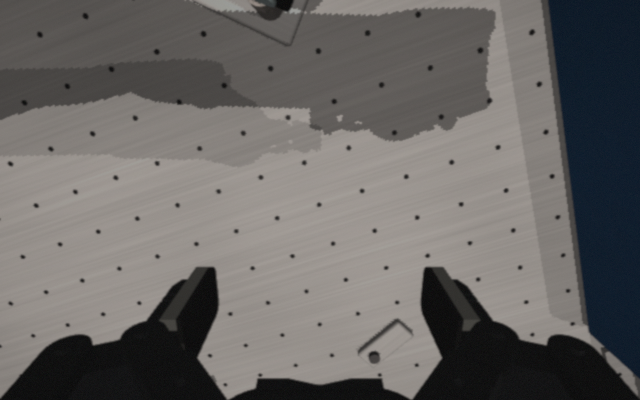

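The scene shows three cells at (297,192), (249,253) and (291,283), four stands at (331,163), (373,178), (351,213) and (326,245), the rack at (365,137), the manifold at (217,313), and the post at (378,242). The wrist view shows bare table only.

```bash
cat > h.py <<'E'
from rig import *
import cv2, numpy as np
def cam(n):
    o=observe() if n=="wrist" else None
    c=read_camera(n)
    K=c["camera_matrix"]
    if n=="wrist":
        T=np.eye(4);T[:3,:3]=o["orientation"];T[:3,3]=o["tcp_pos"]
        M=T@c["T_tool_cam"]; R=M[:3,:3];C=M[:3,3]
    else:
        Rc,_=cv2.Rodrigues(c["rvec"]);R=Rc.T;C=-R@c["tvec"]
    return c["frame"][:,:,::-1].copy(),K,R,C
def ray(px,z,K,R,C):
    d=R@np.linalg.inv(K)@np.array([px[0],px[1],1.0])
    return C+d*(z-C[2])/d[2]
def proj(p,K,R,C):
    q=K@(R.T@(np.array(p,float)-C)); return q[:2]/q[2]
def ori(a):
    # tool down, tool y (jaw direction) at angle a deg in world
    a=np.radians(a); y=np.array([np.cos(a),np.sin(a),0]); z=np.array([0,0,-1.]); x=np.cross(y,z)
    return np.column_stack([x,y,z])
def shot(name):
    f,K,R,C=cam("wrist"); cv2.imwrite(f"pics/{name}.png",f); np.savez(f"pics/{name}.npz",f=f,K=K,R=R,C=C); return f,K,R,C
def load(name):
    d=np.load(f"pics/{name}.npz"); return d["f"],d["K"],d["R"],d["C"]
E
python3 - <<'E'
from h import *
np.set_printoptions(precision=1,suppress=True)
c=cam("scene")[1:];s=cam("side")[1:]
P={"c0":((297,192),(366,229),20),"c1":((249,253),(367,177),20),"c2":((291,283),(326,170),20),"sA":((331,163),(355,272),20),"sB":((373,178),(303,268),20),"sC":((351,213),(309,227),20),"sD":((326,245),(316,199),20),"t0":((349,111),(364,314),90),"t1":((383,126),(310,302),90),"plug":((195,294),(360,134),76),"knob":((213,303),(349,121),95),"post":((378,232),(275,192),75)}
for k,(a,b,z) in P.items(): print(k,ray(a,z,*c),ray(b,z,*s))
print(ori(0), c[2], s[2])
o=observe()
print(np.degrees(np.arctan2(o['orientation'][1,1],o['orientation'][0,1])),o['t'])
E
```

```text
c0 [463.2  52.4  20. ] [456.4  58.7  20. ]
c1 [ 470.  -176.3   20. ] [ 461.5 -165.2   20. ]
c2 [ 604.7 -197.8   20. ] [ 597.2 -184.9   20. ]
sA [487.3 196.6  20. ] [478.8 207.8  20. ]
sB [618.9 200.3  20. ] [612.6 211.3  20. ]
sC [625.6  57.2  20. ] [617.2  70.1  20. ]
sD [620.6 -64.2  20. ] [612.2 -45.   20. ]
t0 [460.4 353.5  90. ] [454.7 362.6  90. ]
t1 [578.5 338.4  90. ] [573.2 347.8  90. ]
plug [ 464.  -349.3   76. ] [ 495.4 -322.5   76. ]
knob [ 521.4 -354.5   95. ] [ 537.2 -369.3   95. ]
post [729.7  -6.8  75. ] [726.3  -4.3  75. ]
[[-0.  1.  0.]
 [ 1.  0.  0.]
 [ 0.  0. -1.]] [ 983.  -669.2  955.4] [491.8 792.4 845.9]
71.33690798869178 0.25
```

```bash
python3 - <<'E'
from h import *
np.set_printoptions(precision=1,suppress=True)
q=observe()['joints']
for p in [(515,350,200),(550,200,200),(600,0,200),(540,-190,200),(490,-340,200)]:
    for a in (0,90,180,270):
        s=solve_ik(p,ori(a)); print(p,a,s)
reach((550,250,230),ori(0)); shot("b1")
reach((550,60,230),ori(0)); shot("b2")
reach((540,-150,230),ori(0)); shot("b3")
reach((520,-330,230),ori(0)); shot("b4"); print(observe()['t'])
E
python3 -c "
import cv2,numpy as np
a=[cv2.imread(f'pics/b{i}.png') for i in (1,2,3,4)]
m=np.vstack([np.hstack(a[:2]),np.hstack(a[2:])]);cv2.imwrite('pics/b_all.png',cv2.resize(m,(800,500),interpolation=cv2.INTER_AREA))"
```

```text
(515, 350, 200) 0 [-51.9  30.9  19.1  95.1 -11.7  56.  -28.7]
(515, 350, 200) 90 [-38.8  29.9   0.6  94.2  -0.4  55.9  52. ]
(515, 350, 200) 180 [-25.2  31.2 -18.5  93.3  11.3  57.3 132.7]
(515, 350, 200) 270 [ -64.7   34.7   38.4   95.8  -24.6   58.2 -108. ]
(550, 200, 200) 0 [-43.1  28.1  25.3 101.1 -14.4  54.  -11.9]
(550, 200, 200) 90 [-29.7  26.5   7.1 100.3  -3.9  53.5  69. ]
(550, 200, 200) 180 [-14.2  27.2 -13.6  99.3   7.6  54.4 149.2]
(550, 200, 200) 270 [-52.8  31.   39.3 101.7 -23.3  55.6 -94.1]
(600, 0, 200) 0 [-27.3  30.8  32.1  99.2 -19.2  55.6  12.1]
(600, 0, 200) 90 [-17.3  28.5  17.7  98.5 -10.3  54.5  94.4]
(600, 0, 200) 180 [ -44.9   42.9   62.5  100.1  -42.1   64.1 -148.7]
(600, 0, 200) 270 [-35.1  34.1  44.   99.6 -27.4  57.6 -70.9]
(540, -190, 200) 0 [-23.2  35.2  54.2 104.1 -33.4  58.3  44.5]
(540, -190, 200) 90 [ -9.7  28.2  33.  103.4 -18.6  53.9 121.3]
(540, -190, 200) 180 [ -27.5   39.9   62.7  104.2  -40.3   61.7 -129.5]
(540, -190, 200) 270 [-27.9  40.4  63.5 104.3 -41.   62.1 -39. ]
(490, -340, 200) 0 [  5.2  31.1  35.2  99.8 -21.1  55.8  48.5]
(490, -340, 200) 90 [ -5.9  37.5  53.4 100.4 -34.3  60.  149.8]
(490, -340, 200) 180 [ -10.4   42.5   62.6  100.6  -41.9   63.8 -113.9]
(490, -340, 200) 270 [  2.7  32.1  39.  100.  -23.7  56.4 -39.2]
4.65
```

View pics/b_all.png

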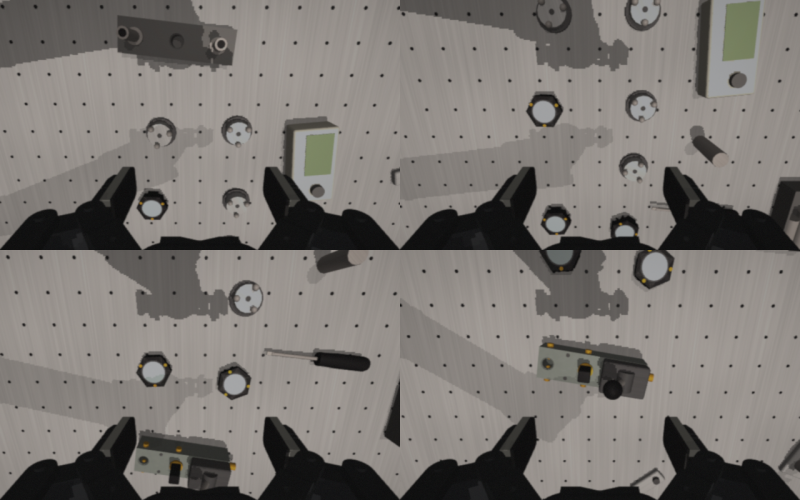

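The wrist survey shows the rack, all four stands, three cells, and the manifold with the knob lying towards the plug. I'll zoom in on the features next.

Run:
```python
import cv2,numpy as np
def crop(n,x,y,w=60):
    f=cv2.imread(f'pics/{n}.png'); f=cv2.copyMakeBorder(f,w,w,w,w,cv2.BORDER_CONSTANT)
    c=f[y:y+2*w,x:x+2*w]; return cv2.resize(c,(264,264),interpolation=cv2.INTER_CUBIC)
r1=[crop('b1',258,210,35),crop('b1',378,208,35),crop('b2',386,168,35)]
r2=[crop('b2',230,175,35),crop('b3',248,192,35),crop('b3',375,210,35)]
cv2.imwrite('pics/crops1.png',np.vstack([np.hstack(r1),np.hstack(r2)]))
```

```text
(no output)
```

View pics/crops1.png

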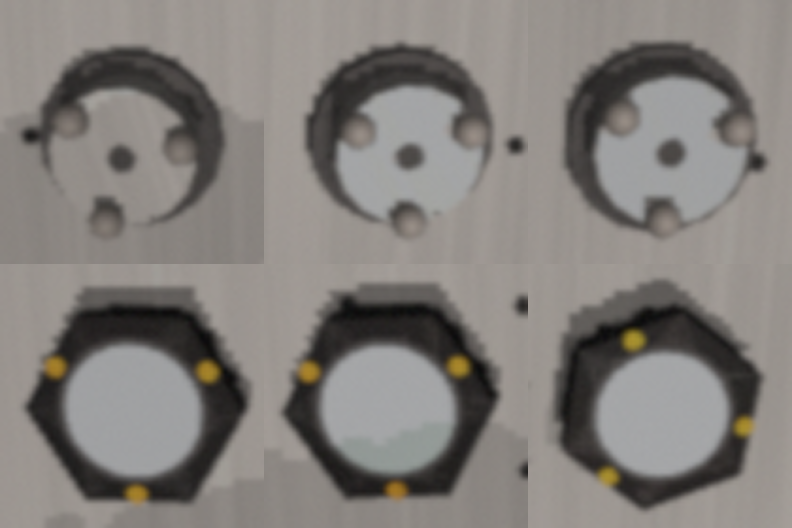

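View pics/b4.png

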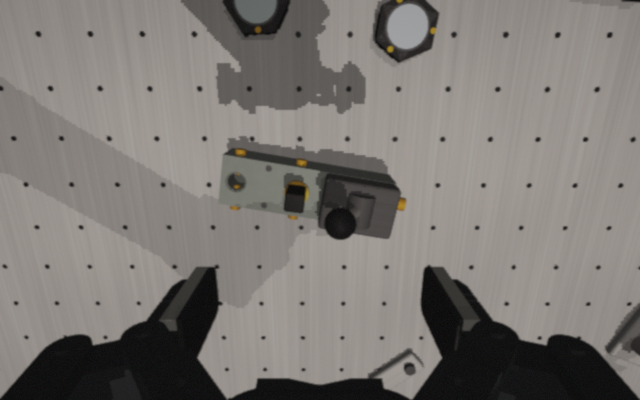

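View pics/b1.png

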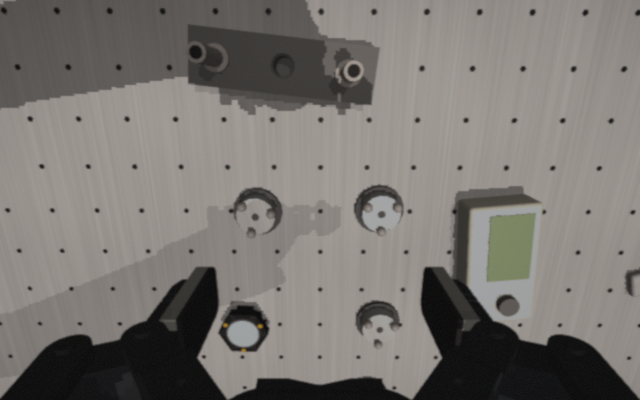

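Run:
```python
from h import *
np.set_printoptions(precision=1,suppress=True)
for n,p,a in [("m0",(500,-340,170),0),("c2",(600,-191,130),0),("c1",(466,-171,130),0),("c0",(460,56,130),0),("sD",(616,-55,140),0),("sC",(621,63,140),0),("sB",(616,206,140),0),("sA",(483,202,140),0),("r0",(515,352,170),0),("sA2",(483,202,140),180),("r2",(515,352,170),180)]:
    reach(p,ori(a)); dwell(0.15); shot(n)
    o=observe(); print(n,o['tcp_pos'])
print(observe()['t'])
d={}
def crop(n,p,w=50,s=400):
    f,K,R,C=load(n); x,y=np.round(proj(p,K,R,C)).astype(int)
    f=cv2.copyMakeBorder(f,w,w,w,w,cv2.BORDER_CONSTANT)
    c=f[y:y+2*w,x:x+2*w].copy(); c=cv2.resize(c,(s,s),interpolation=cv2.INTER_CUBIC)
    print(n,"origin",x-w,y-w,"scale",s/(2*w)); cv2.putText(c,n,(5,15),0,.5,(0,0,255)); return c
cv2.imwrite("pics/st.png",np.vstack([np.hstack([crop("sA",(483,202,20),30,300),crop("sB",(616,206,20),30,300)]),np.hstack([crop("sC",(621,63,20),30,300),crop("sD",(616,-55,20),30,300)])]))
cv2.imwrite("pics/ce.png",np.hstack([crop("c0",(460,56,20),40,260),crop("c1",(466,-171,20),40,260),crop("c2",(600,-191,20),40,260)]))
```

```text
m0 [ 502.1 -339.9  172. ]
c2 [ 599.5 -193.   130.6]
c1 [ 467.2 -171.4  130.2]
c0 [460.4  54.4 130.1]
sD [615.2 -53.2 140. ]
sC [621.   61.4 140.2]
sB [616.5 203.9 140.2]
sA [484.4 201.8 140.2]
r0 [515.3 350.2 169.8]
sA2 [483.  202.1 140. ]
r2 [515.3 350.2 169.7]
15.85
sA origin 287 163 scale 5.0
sB origin 289 161 scale 5.0
sC origin 290 162 scale 5.0
sD origin 291 166 scale 5.0
c0 origin 279 155 scale 3.25
c1 origin 277 157 scale 3.25
c2 origin 280 154 scale 3.25
```

View pics/st.png

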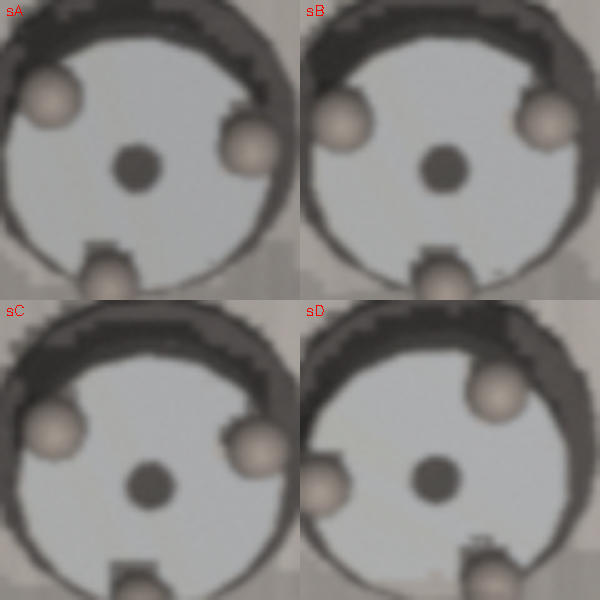

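View pics/ce.png

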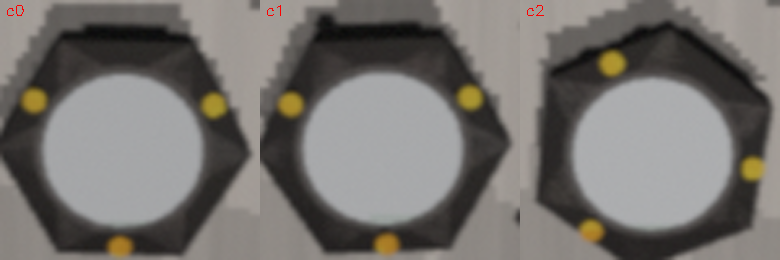

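View pics/m0.png

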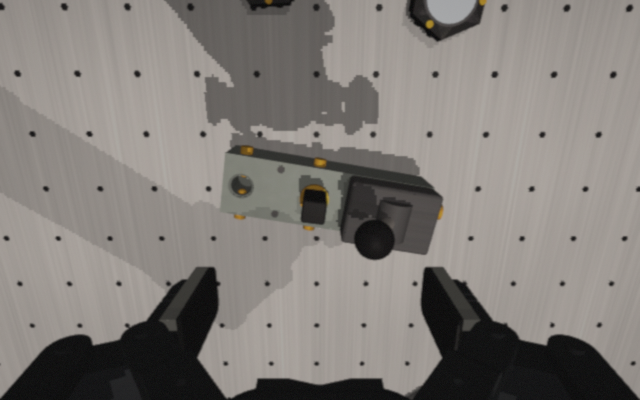

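View pics/r0.png

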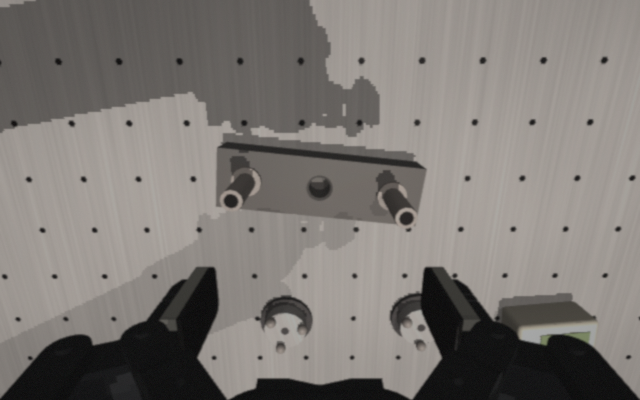

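View pics/r2.png

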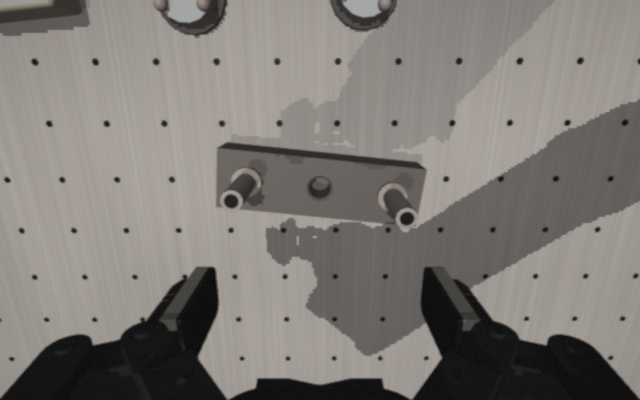

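View pics/sA2.png

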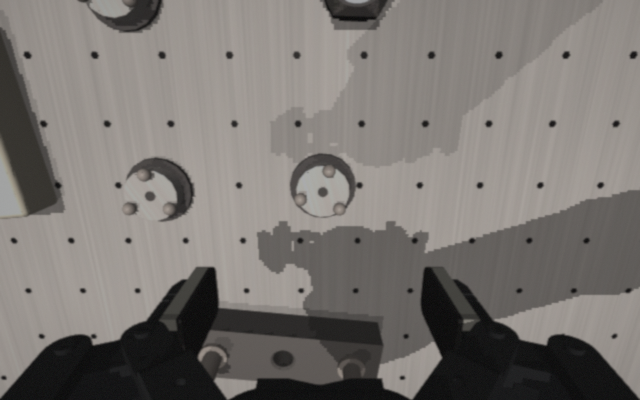

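The stand crops show the three balls and the centre dot of each drum. The cell crops show the screws and mirrors. In m0, port0 is at (241,185), the plug head at (314,206) and the knob at (375,239). In r0/r2, the middle rack hole is at about (319,187) and the tube tops at about (231,201) and (406,217).

```bash
cat > meas.py <<'E'
from h import *
np.set_printoptions(precision=2,suppress=True)
def dot(n,guess,r=9,inv=True):
    f,K,R,C=load(n); g=cv2.cvtColor(f,cv2.COLOR_BGR2GRAY).astype(float)
    x,y=np.round(guess).astype(int); w=g[y-r:y+r+1,x-r:x+r+1]
    th=(w.min()+np.median(w))/2; m=(w<th).astype(np.uint8)
    k,l,s,c=cv2.connectedComponentsWithStats(m); 
    i=min(range(1,k),key=lambda i:np.hypot(*(c[i]-r)) - 0.01*s[i,4])
    return c[i]+[x-r,y-r],s[i,4]
def screws(n,p):
    f,K,R,C=load(n); u=proj(p,K,R,C); h=cv2.cvtColor(f,cv2.COLOR_BGR2HSV)
    m=cv2.inRange(h,(12,110,80),(35,255,255)); k,l,s,c=cv2.connectedComponentsWithStats(m)
    out=[(ray(c[i],20,K,R,C),s[i,4]) for i in range(1,k) if s[i,4]>8 and np.hypot(*(c[i]-u))<45]
    # mirror
    g=cv2.inRange(h,(0,0,140),(179,60,255)); 
    return out
if __name__=="__main__":
    S={"sA":(287,163,(137,168),[(51,97),(249,148),(108,281)]),"sB":(289,161,(144,169),[(43,121),(247,121),(143,282)]),
    "sC":(290,162,(150,186),[(54,129),(257,148),(140,297)]),"sD":(291,166,(137,180),[(20,188),(197,90),(191,277)])}
    for n,(ox,oy,d,b) in S.items():
        f,K,R,C=load(n); o=np.array([ox,oy]); t=lambda q:(np.array(q)+.5)/5-.5+o
        dd,ar=dot(n,t(d)); c=ray(dd,20,K,R,C); B=np.array([ray(t(q),24.0,K,R,C) for q in b])
        v=B-B.mean(0); print(n,t(d),dd,ar,"dot",c[:2],"ballmean",B.mean(0)[:2],"rad",np.hypot(*v.T[:2]),"ang mod120",np.degrees(np.arctan2(v[:,1],v[:,0]))%120)
    f,K,R,C=load("sA2"); dd,ar=dot("sA2",(323,191)); print("sA2",dd,ray(dd,20,K,R,C))
    for n,g in (("r0",(319,187)),("r2",(319,187))):
        f,K,R,C=load(n); dd,ar=dot(n,g,14); print(n,dd,ar,ray(dd,32,K,R,C), ray(dd,30,K,R,C))
    for n,p in (("c0",(460,56,20)),("c1",(466,-171,20)),("c2",(600,-191,20))):
        s=screws(n,p); B=np.array([q for q,_ in s]); c=B.mean(0); v=B-c
        print(n,[a for _,a in s],c,np.hypot(*v.T[:2]),np.degrees(np.arctan2(v[:,1],v[:,0]))%120)
E
python3 meas.py; python3 -c "
from rig import *
print(observe()['tcp_pos'])"
```

```text
sA [314.  196.2] [313.99 196.14] 71 dot [480.49 199.62] ballmean [480.4  199.44] rad [17.98 17.88 17.73] ang mod120 [15.41 14.65 15.31]
sB [317.4 194.4] [317.31 194.49] 74 dot [614.86 202.85] ballmean [615.   203.05] rad [17.65 17.85 17.37] ang mod120 [30.34 28.93 29.05]
sC [319.6 198.8] [319.56 198.78] 72 dot [621.01  57.12] ballmean [621.09  57.33] rad [17.82 17.77 17.31] ang mod120 [25.26 23.47 24.52]
sD [318.  201.6] [317.76 201.5 ] 74 dot [613.49 -59.36] ballmean [613.53 -59.14] rad [17.88 17.89 17.28] ang mod120 [61.13 58.91 59.99]
sA2 [322.44 191.64] [480.34 199.33  20.  ]
r0 [319.93 189.8 ] 230 [515.77 347.78  32.  ] [515.77 347.2   30.  ]
r2 [318.25 190.71] 184 [515.92 351.38  32.  ] [515.92 351.95  30.  ]
c0 [np.int32(57), np.int32(54), np.int32(44)] [458.1   50.89  20.  ] [23.65 23.58 23.45] [28.25 27.78 28.16]
c1 [np.int32(55), np.int32(53), np.int32(44)] [ 463.64 -175.82   20.  ] [23.67 23.6  23.53] [32.13 32.45 32.14]
c2 [np.int32(58), np.int32(48), np.int32(45)] [ 600.04 -196.85   20.  ] [23.56 23.47 23.28] [112.5  111.85 112.36]
[515.33254647 350.19982815 169.69199879]
```

```bash
cat >> h.py <<'E'
def state(tag=""):
    o=observe(); print(tag,"t %.1f"%o["t"],"tcp",np.round(o["tcp_pos"],1),"F",np.round(o["wrist_force"],1),"g %.3f"%o["grip_width"]); return o
def goto(p,a,n=2,v=100,tol=0.3):
    """fine positioning: corrects the steady offset left by the arm"""
    p=np.array(p,float); R=ori(a); cmd=p.copy()
    movel(cmd,R,v=v)
    for _ in range(n):
        dwell(0.15); e=p-observe()["tcp_pos"]
        if np.linalg.norm(e)<tol: break
        cmd=cmd+e; movel(cmd,R,v=30)
    return cmd
E
python3 - <<'E'
from h import *
for i in range(3): dwell(0.3); state()
movel((515,352,170),ori(180)); dwell(.2); o=state("movel"); print(o['orientation'])
c=goto((510,340,160),180); state("goto"); print(c)
reach((500,-340,170),ori(180)); dwell(.4); state("m180"); shot("m1")
E
```

```text
t 16.1 tcp [515.1 351.7 170. ] F [ 0.5 -0.9  0. ] g 1.003
 t 16.4 tcp [515. 352. 170.] F [ 0.3 -0.6  0.4] g 0.997
 t 16.8 tcp [515. 352. 170.] F [ 0.3 -0.3  0.1] g 0.998
movel t 17.2 tcp [515. 352. 170.] F [-0.7 -0.1  0.5] g 0.997
[[ 9.38789757e-06 -1.00000000e+00 -1.11126794e-05]
 [-1.00000000e+00 -9.38789046e-06 -6.40676618e-07]
 [ 6.40572293e-07  1.11126854e-05 -1.00000000e+00]]
goto t 18.3 tcp [510. 340. 160.] F [-0.1  0.  -1. ] g 1.000
[509.97378449 339.93550589 159.96675995]
m180 t 22.3 tcp [ 500. -340.  170.] F [0.2 0.3 0.5] g 0.998
```

View pics/m1.png

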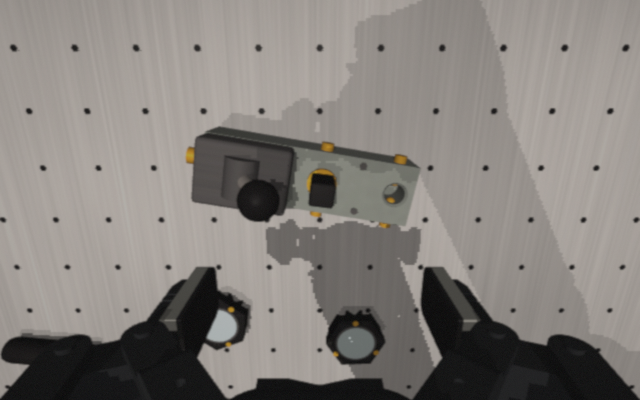

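The arm settles exactly after about 0.4 s. In m1, port0 is at (394,193), the plug at (322,188) and the knob at (258,201). I'll zoom for sub-pixel picks.

Run:
```python
import cv2,numpy as np
def crop(n,x0,y0,w,h,s):
    f=cv2.imread(f'pics/{n}.png')[y0:y0+h,x0:x0+w]; return cv2.resize(f,(w*s,h*s),interpolation=cv2.INTER_CUBIC)
cv2.imwrite('pics/mz.png',np.vstack([crop('m0',215,140,200,90,4)[:,:800],crop('m1',225,135,200,90,4)]))
```

```text
(no output)
```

View pics/mz.png

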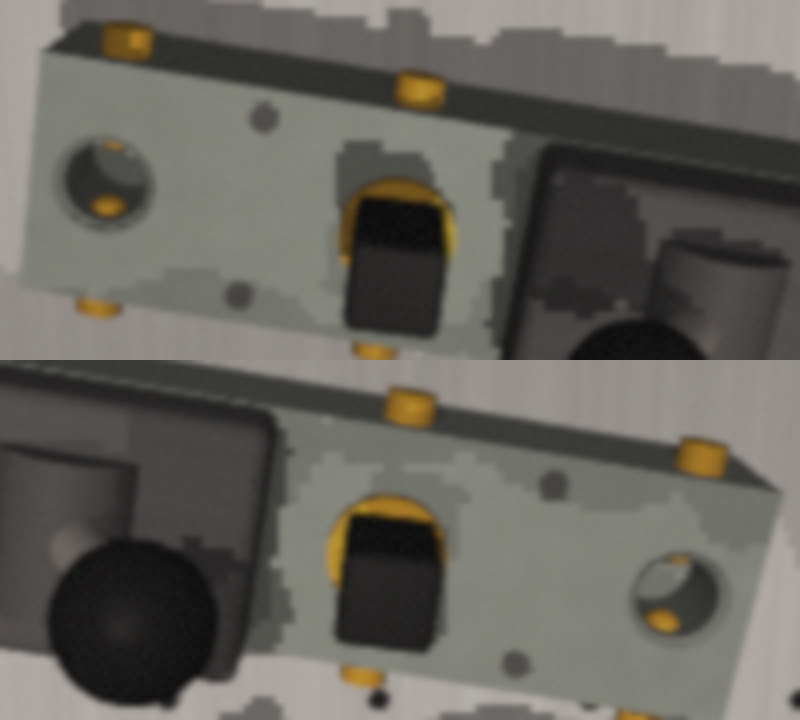

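Run:
```python
from h import *
np.set_printoptions(precision=2,suppress=True)
m0=load("m0")[1:];m1=load("m1")[1:]
a=lambda q:(np.array(q)+.5)/4-.5+[215,140]
b=lambda q:(np.array(q)-[0,360]+.5)/4-.5+[225,135]
for n,z,p,q in [("port0",40,(104,183),(679,598)),("plugtop",76,(395,292),(389,604)),("screwA",40,(264,118),(515,664)),("screwB",40,(239,296),(553,486))]:
    A=ray(a(p),z,*m0);B=ray(b(q),z,*m1); print(n,A,B,(A+B)/2)
A=ray((375,239),106,*m0);B=ray(b((132,622)),106,*m1);print("knob",A,B)
d=ray(a((508,130)),40,*m0)-ray(a((42,52)),40,*m0);print("edge ang",np.degrees(np.arctan2(d[1],d[0])))
d=ray(b((779,492)),40,*m1)-ray(b((280,412)),40,*m1);print("edge ang m1",np.degrees(np.arctan2(d[1],d[0])))
r0=load("r0")[1:];r2=load("r2")[1:]
for n,z,p,q in [("tubeL",86,(231,201),(407,217.5)),("tubeR",86,(406,217.5),(231,201)),("hole",32,(319.5,187),(319.5,187))]:
    A=ray(p,z,*r0);B=ray(q,z,*r2); print(n,A,B,(A+B)/2)
d=ray((425,169),32,*r0)-ray((218,147),32,*r0);print("rack edge",np.degrees(np.arctan2(d[1],d[0])))
```

```text
port0 [ 439.31 -336.67   40.  ] [ 439.28 -337.74   40.  ] [ 439.29 -337.21   40.  ]
plugtop [ 498.31 -347.02   76.  ] [ 498.02 -347.42   76.  ] [ 498.16 -347.22   76.  ]
screwA [ 471.94 -323.28   40.  ] [ 471.92 -323.65   40.  ] [ 471.93 -323.47   40.  ]
screwB [ 465.57 -360.84   40.  ] [ 465.55 -360.72   40.  ] [ 465.56 -360.78   40.  ]
knob [ 538.32 -354.25  106.  ] [ 537.7  -353.65  106.  ]
edge ang -9.630939711706
edge ang m1 170.8455374009791
tubeL [455.8  355.62  86.  ] [455.15 355.07  86.  ] [455.48 355.34  86.  ]
tubeR [574.54 343.45  86.  ] [574.49 342.95  86.  ] [574.52 343.2   86.  ]
hole [515.42 350.18  32.  ] [514.88 348.21  32.  ] [515.15 349.19  32.  ]
rack edge -6.283142272219147
```

```bash
cat > k.py <<'E'
M=-9.5; RK=-5.8
port1=(498.2,-347.2); port0=(439.3,-337.2); hole=(515.1,349.3)
tubeL=(455.5,355.3); tubeR=(574.5,343.2)
E
python3 - <<'E'
from h import *; from k import *
a=M+270
reach((*port1,150),ori(a)); goto((*port1,74-18.7),a,v=80); grip(0.0); o=state("gripped")
r=movel((*port1,110),ori(a),v=60); o=state("pulled")
dwell(.3); shot("p1"); state()
E
```

```text
gripped t 26.2 tcp [ 498.3 -347.3   55.4] F [-0.1 -0.1  1.4] g 0.195
pulled t 27.3 tcp [ 498.  -346.9  109.7] F [-0.3 -0.7 -0.1] g 0.194
 t 27.6 tcp [ 498.1 -347.2  109.8] F [ 0.3 -0.7 -0.8] g 0.195
```

View pics/p1.png

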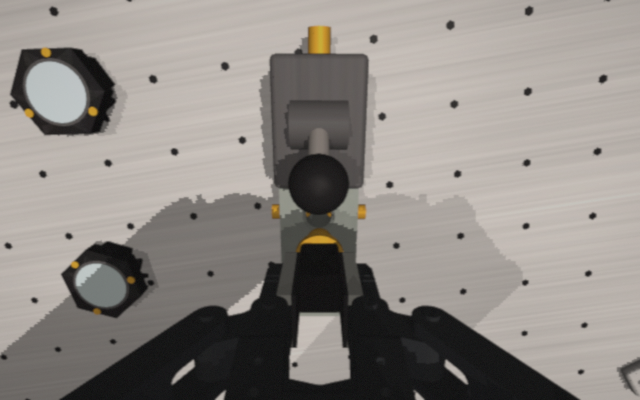

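The plug is out and held in the jaws.

Run:
```python
from h import *; from k import *
a=RK+270
movel((*port1,190),v=150)
reach((*hole,190),ori(a)); dwell(.3); state()
goto((*hole,95),a,v=120); state("above")
r=movel((*hole,47.0),ori(a),v=40,max_force=8); dwell(.2); state(f"down {r}")
```

```text
t 31.1 tcp [515.3 349.  190. ] F [-0.6 -0.  -1.3] g 0.197
above t 32.8 tcp [515.2 349.3  95. ] F [-0.7 -0.5  0.1] g 0.193
down True t 34.2 tcp [514.9 349.2  47.4] F [-0.8  0.6  5. ] g 0.193
```

Run:
```python
from h import *; from k import *
a=RK+270
grip(0.6); movel((*hole,170),v=150); 
movel((*tubeL,170),ori(a),v=150); goto((*tubeL,47.3),a,v=120); grip(0.0); state("tubeL")
movel((*tubeL,175),v=120); dwell(.2); state("lift"); shot("t1")
```

```text
tubeL t 38.5 tcp [455.5 355.3  47.3] F [ 0.  -0.1  1.5] g 0.171
lift t 39.9 tcp [455.3 355.  174.4] F [-0.6  0.  -0.4] g 0.170
```

View pics/t1.png

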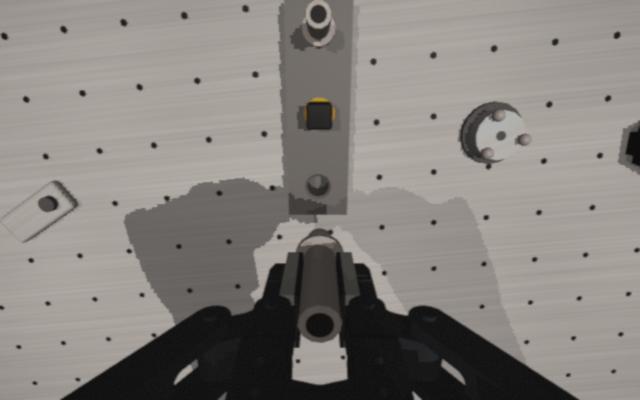

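The plug is parked upright in the middle hole and tube L is in the jaws.

```bash
cat > ins.py <<'E'
from h import *; from k import *
def insert(port):
    a=M+270
    reach((*port,190),ori(a)); dwell(.3)
    goto((*port,85),a,v=120); state("above")
    r=movel((*port,66),ori(a),v=40,max_force=25); state(f"touch {r}")
    r=movel((*port,54.3),ori(a),v=25,max_force=32); dwell(.2); o=state(f"home {r}")
    return o
E
python3 - <<'E'
from ins import *
insert(port0); shot("i0")
E
```

```text
above t 44.5 tcp [ 439.4 -337.3   85. ] F [-0.1  0.9 -0.7] g 0.170
touch False t 45.2 tcp [ 439.5 -336.9   65.6] F [0.5 1.1 1. ] g 0.166
home False t 46.0 tcp [ 440.  -337.    55.2] F [-0.3  3.9 13.5] g 0.172
```

View pics/i0.png

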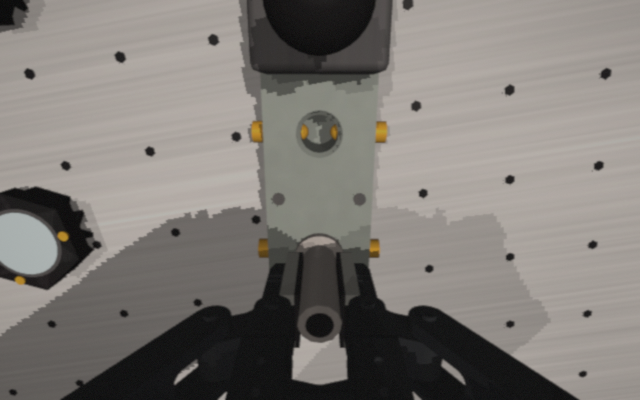

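Run:
```python
from ins import *
movel((*port0,53.3),v=20,max_force=25); dwell(.2); state("press")
movel((*port0,55.3),v=20); grip(0.6); state("rel"); movel((*port0,190),v=150)
a=RK+270
reach((*tubeR,180),ori(a)); dwell(.3); goto((*tubeR,47.3),a,v=120); grip(0.0); state("tubeR")
movel((*tubeR,190),v=120)
insert(port1)
movel((*port1,53.3),v=20,max_force=25); dwell(.2); state("press")
movel((*port1,55.3),v=20);grip(0.6); movel((*port1,190),v=150); dwell(.3); shot("i1")
state()
f=cam("side")[0];cv2.imwrite("pics/i1s.png",f)
f=cam("scene")[0];cv2.imwrite("pics/i1c.png",f)
```

```text
press t 46.5 tcp [ 440.  -337.1   55.1] F [-2.4  6.8 24.4] g 0.164
rel t 47.2 tcp [ 439.1 -337.2   55.1] F [0.6 0.5 0.7] g 0.599
tubeR t 53.5 tcp [574.6 343.2  47.4] F [-1.1  0.3  0.9] g 0.169
above t 59.4 tcp [ 498.3 -347.3   85. ] F [-0.3 -0.2 -0.3] g 0.171
touch False t 60.0 tcp [ 498.2 -347.2   66.2] F [-1.   2.1  5.8] g 0.171
home False t 60.9 tcp [ 499.  -347.    55.3] F [-1.2  3.3 13.9] g 0.170
press t 61.3 tcp [ 499.1 -347.    55.2] F [-2.9  6.3 23.7] g 0.171
 t 63.4 tcp [ 498.  -347.1  189.6] F [ 0.1  0.  -0. ] g 0.603
```

View pics/i1.png

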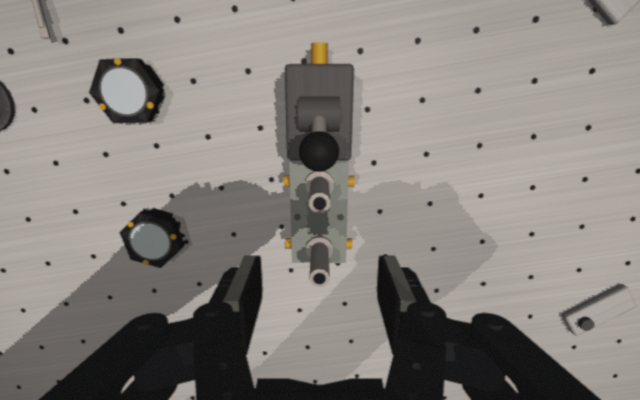

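View pics/i1s.png

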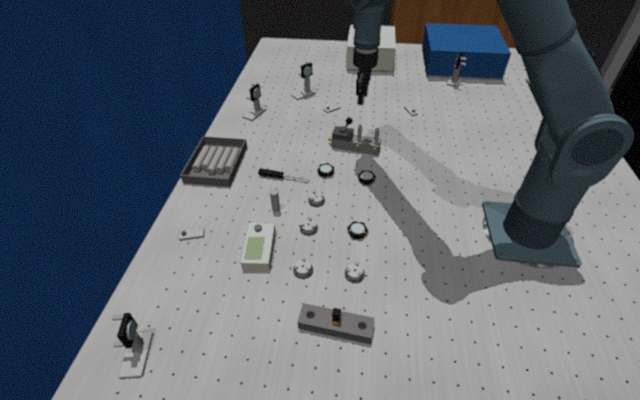

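View pics/i1c.png

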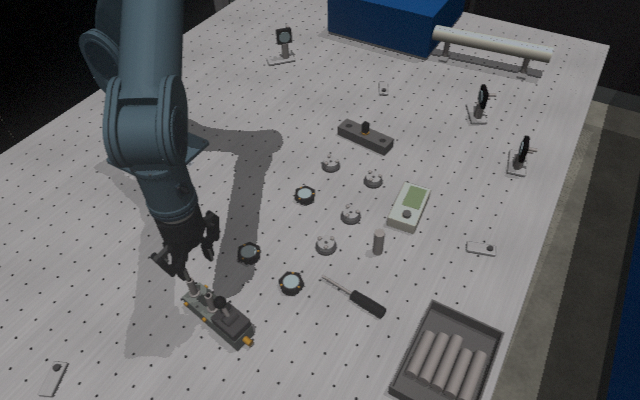

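The side view shows the plug parked in the rack, and both tubes look home. cell0 has been knocked: in the scene view it went from (297,192) to (305,195). I'll look again before each grasp.

```bash
cat > cell.py <<'E'
from h import *
import sys
np.set_printoptions(precision=2,suppress=True)
ST={"A":((480.4,199.5),15.1),"B":((614.9,202.9),29.4),"C":((621.0,57.2),24.4),"D":((613.5,-59.3),60.0)}
def screws(n,p,z=20):
    f,K,R,C=load(n); u=proj(p,K,R,C); h=cv2.cvtColor(f,cv2.COLOR_BGR2HSV)
    m=cv2.inRange(h,(12,110,50),(35,255,255)); k,l,s,c=cv2.connectedComponentsWithStats(m)
    B=np.array([ray(c[i],z,K,R,C) for i in range(1,k) if s[i,4]>8 and np.hypot(*(c[i]-u))<55])
    if len(B)!=3: print("screws",len(B),B); return None
    c=B.mean(0); v=B-c; ang=np.degrees(np.arctan2(v[:,1],v[:,0])); r=np.hypot(*v.T[:2])
    phi=np.degrees(np.angle(np.exp(3j*np.radians(ang)).mean()))/3
    print(n,"centre",c,"r",r,"phi",phi%120,"ang",ang%120); return c[:2],phi%120
def feas(p,a):
    s=solve_ik(p,ori(a)); return s
def pick(name,est):
    reach((*est,130),ori(0)); dwell(.4); shot(name)
    m=screws(name,(*est,20)); return m
def seat(m,st,tz=6.0):
    (c,phi),(s,ps)=m,ST[st]
    d=(ps-phi+60)%120-60
    # choose a jaw angle: minimise last-joint excursion at both ends
    best=None
    for k in range(6):
        g=phi+60*k
        q1=solve_ik((*c,tz),ori(g)); q2=solve_ik((*s,29.),ori(g+d))
        if q1 is None or q2 is None: continue
        cost=max(abs(q1[6]),abs(q2[6]))+max(abs(q1[2]),abs(q2[2]))
        if best is None or cost<best[0]: best=(cost,g)
    g=best[1]; print("jaw",g,"turn",d,"cost",best[0])
    grip(1.0); reach((*c,90),ori(g)); dwell(.2); goto((*c,tz),g,v=100); grip(0.0); o=state("grip")
    if not 0.5<o["grip_width"]<0.75: print("BAD GRIP"); return
    movel((*c,100),ori(g),v=100)
    reach((*s,120),ori(g+d)); dwell(.3)
    goto((*s,tz+22.7+8),g+d,v=80); state("above")
    z=tz+22.7
    r=movel((*s,z-0.3),ori(g+d),v=12,max_force=4); dwell(.2); o=state(f"down {r} target z {z}")
    return g+d
def look_seated(st,name):
    s=ST[st][0]; reach((*s,150),ori(0)); dwell(.4); shot(name); m=screws(name,(*s,42.7),42.7); print("stand",s,ST[st][1]); return m
E
python3 - <<'E'
from cell import *
m=pick("k2",(600,-197))
if m: print(seat(m,"C"))
E
```

```text
k2 centre [ 599.95 -196.74   20.  ] r [23.75 23.44 23.41] phi 112.3890074188093 ang [112.43 111.91 112.83]
jaw 352.3890074188093 turn 32.01099258119069 cost 46.6357222381495
grip t 68.2 tcp [ 599.7 -196.8    6.3] F [-1.4  1.9  5.4] g 0.585
above t 72.6 tcp [621.   57.1  36.7] F [ 0.7 -0.1 -2.1] g 0.589
down True target z 28.7 t 73.4 tcp [621.5  57.2  29. ] F [-0.5 -0.6  6.3] g 0.587
384.4
```

```bash
cat >> cell.py <<'E'
def release(st,g):
    s=ST[st][0]
    grip(0.8); state("rel"); movel((*s,140),ori(g),v=100)
E
python3 - <<'E'
from cell import *
release("C",384.4); look_seated("C","s_C")
f,K,R,C=load("s_C"); x,y=np.round(proj((621,57.2,32),K,R,C)).astype(int); cv2.imwrite("pics/s_Cz.png",cv2.resize(f[y-50:y+50,x-60:x+60],(720,600),interpolation=cv2.INTER_CUBIC))
state()
E
```

```text
rel t 73.7 tcp [620.   57.2  27.8] F [-0.2  0.7 -0.1] g 0.805
s_C centre [620.92  57.21  42.7 ] r [23.75 23.49 23.52] phi 24.422953914830217 ang [24.39 24.09 24.79]
stand (621.0, 57.2) 24.4
 t 75.9 tcp [621.   57.1 149.9] F [-0.9  0.1 -0.4] g 0.800
```

View pics/s_Cz.png

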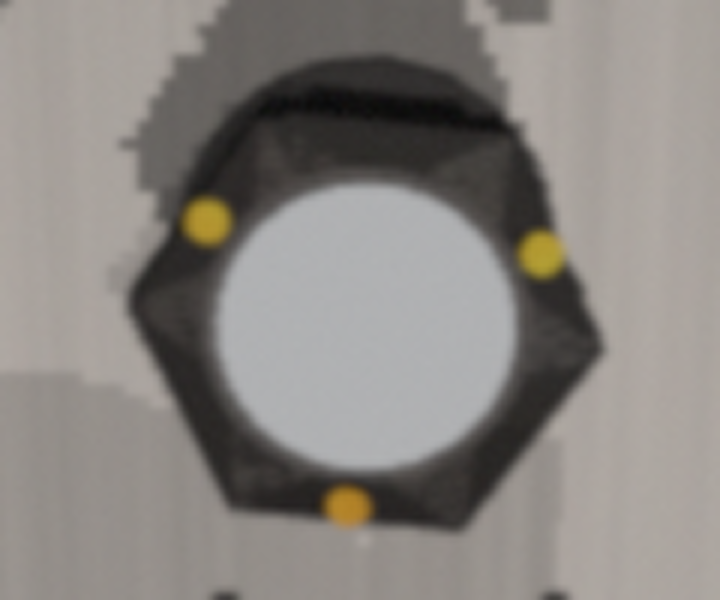

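cell2 sits on stand C within 0.1 mm and 0.1°, and the screw circle is right for the seated height. Next is cell1 to stand D.

Run:
```python
from cell import *
m=pick("k1",(464,-176))
g=seat(m,"D") if m else None
o=observe()
if g and abs(o["tcp_pos"][2]-28.9)<0.8: release("D",g); look_seated("D","s_D")
else: print("STOP",g)
```

```text
k1 centre [ 463.67 -175.77   20.  ] r [23.57 23.58 23.52] phi 32.26931068177847 ang [32.19 32.34 32.28]
jaw 332.26931068177845 turn 27.730689318221522 cost 41.32997118043021
grip t 80.6 tcp [ 463.6 -175.7    6.2] F [-2.1  1.3  4.2] g 0.590
above t 84.7 tcp [613.6 -59.3  36.7] F [ 0.4 -0.2 -1.7] g 0.585
down True target z 28.7 t 85.5 tcp [613.7 -59.4  29.1] F [-0.  -0.1  4.2] g 0.590
rel t 85.9 tcp [612.3 -59.2  28. ] F [-0.5  0.5  0.1] g 0.798
s_D centre [613.45 -59.15  42.7 ] r [23.59 23.41 23.33] phi 59.262801925503915 ang [59.16 59.63 59.  ]
stand (613.5, -59.3) 60.0
```

Run:
```python
from cell import *
c=cam("scene")[1:]; e=ray((305,195),20,*c)+[-6,3,0]; print(e)
m=pick("k0",tuple(e[:2]))
g=seat(m,"A") if m else None
o=observe()
if g and abs(o["tcp_pos"][2]-28.9)<0.8: release("A",g); look_seated("A","s_A")
else: print("STOP",g)
w=[load(n) for n in ("s_D","s_A")]
z=[]
for (f,K,R,C),p in zip(w,[(613.5,-59.3,32),(480.4,199.5,32)]):
    x,y=np.round(proj(p,K,R,C)).astype(int); z.append(cv2.resize(f[y-45:y+45,x-45:x+45],(390,390),interpolation=cv2.INTER_CUBIC))
cv2.imwrite("pics/s_DA.png",np.hstack(z))
```

```text
[481.9   56.47  20.  ]
k0 centre [481.04  55.6   20.  ] r [23.65 23.54 23.38] phi 26.142671914179004 ang [26.37 25.76 26.3 ]
jaw 26.142671914179004 turn -11.042671914179003 cost 46.413412394326905
grip t 92.3 tcp [480.6  55.3   6.2] F [-2.9 -1.   6.5] g 0.588
above t 96.3 tcp [480.5 199.5  36.7] F [ 0.4 -0.1 -1.2] g 0.589
down True target z 28.7 t 97.1 tcp [480.6 199.7  29.1] F [1.7 0.6 3.4] g 0.588
rel t 97.4 tcp [479.2 199.   28.5] F [-0.1 -0.8  0.2] g 0.799
s_A centre [480.29 199.57  42.7 ] r [23.74 23.44 23.47] phi 15.647497075562947 ang [15.61 15.26 16.07]
stand (480.4, 199.5) 15.1
```

View pics/s_DA.png

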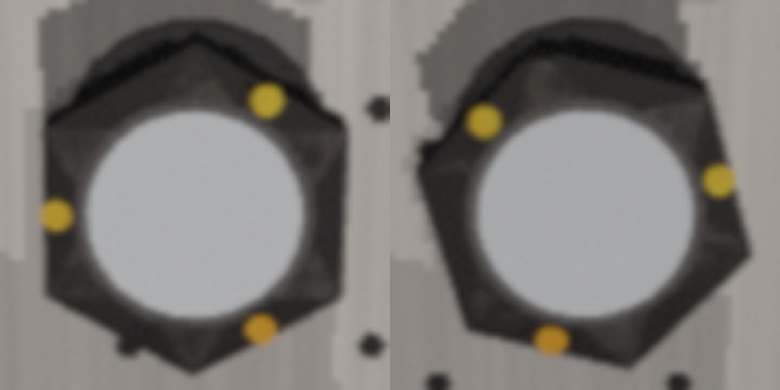

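All three cells are level and in place. Next I'll look at the manifold once more, then swing the lever.

Run:
```python
from h import *; from k import *
reach((500,-340,190),ori(0)); dwell(.4); shot("v0"); state()
f,K,R,C=load("v0")
cv2.imwrite("pics/v0z.png",cv2.resize(f[120:280,200:460],(780,480),interpolation=cv2.INTER_CUBIC))
for n,p in (("port0",port0),("port1",port1)):
    for z in (94,100): print(n,z,proj((*p,z),K,R,C))
```

```text
t 101.9 tcp [ 500.  -339.9  190. ] F [-0.7  0.4 -0.6] g 0.801
port0 94 [233.67152488 199.62099418]
port0 100 [231.67066676 202.23428585]
port1 94 [316.74213167 212.91291334]
port1 100 [316.68492028 215.80070909]
```

View pics/v0z.png

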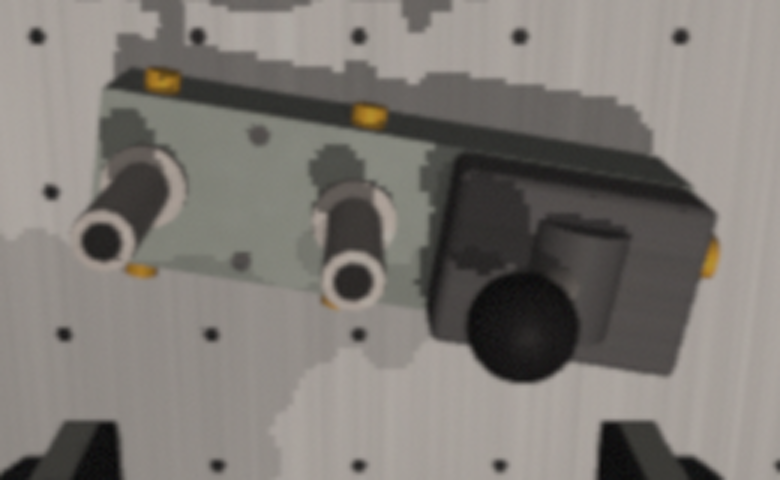

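The tube tops at (233.7,200.3) and (317.3,213.7) match the predicted fully-home height of 94 mm to within 1 px.

Run:
```python
from h import *; from k import *
f,K,R,C=load("v0")
p1=np.array(port1); u=np.array([np.cos(np.radians(M)),np.sin(np.radians(M))]); piv=p1+60*u
kn=ray((374.0,228.7),108,K,R,C); s=(kn[:2]-piv)@u; n=np.array([-u[1],u[0]]); lat=(kn[:2]-piv)@n
th=np.arcsin(s/50); print("piv",piv,"knob",kn,"along",s,"lat",lat,"theta",th)
assert abs(lat)<3 and -0.56<th<-0.3
a=M+270; pc=piv+n*lat/2
def P(t): q=pc+50*np.sin(t)*u; return (*q,62+50*np.cos(t)-18.7)
s0=P(th)
reach((s0[0],s0[1],170),ori(a)); dwell(.3); goto(s0,a,v=80); state("at"); grip(0.0); state("grip knob")
for t in np.linspace(th,0.5,8)[1:]: movel(P(t),ori(a),v=60); 
dwell(.2); state("0.5")
r=movel(P(0.6),ori(a),v=30,max_force=15); dwell(.2); o=state(f"over {r}")
print("theta now",((o["tcp_pos"][:2]-pc)@u)/50)
```

```text
piv [ 557.37713609 -357.10285635] knob [ 537.54998741 -353.66845812  108.        ] along -20.122070474060873 lat 0.11487410302673356 theta -0.4141821955924644
at t 105.5 tcp [ 537.6 -353.8   89.1] F [ 0.9  0.8 -0.3] g 0.802
grip knob t 105.9 tcp [ 537.4 -353.4   89.3] F [-2.1  3.4  4.7] g 0.271
0.5 t 108.0 tcp [ 580.9 -361.1   87.2] F [-0.1 -0.5 -0.6] g -0.001
over False t 108.5 tcp [ 585.2 -361.8   84.6] F [-0.1  0.1 -0.4] g -0.002
theta now 0.5636958637568081
```

The jaws slipped off the knob (the opening reads 0). I'll look.

Run:
```python
from h import *; from k import *
o=observe(); p=o["tcp_pos"]; movel((p[0],p[1],190),v=120)
reach((500,-340,190),ori(0)); dwell(.4); shot("v1")
f=load("v1")[0]
cv2.imwrite("pics/v1z.png",cv2.resize(f[120:280,200:460],(780,480),interpolation=cv2.INTER_CUBIC))
```

```text
(no output)
```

View pics/v1z.png

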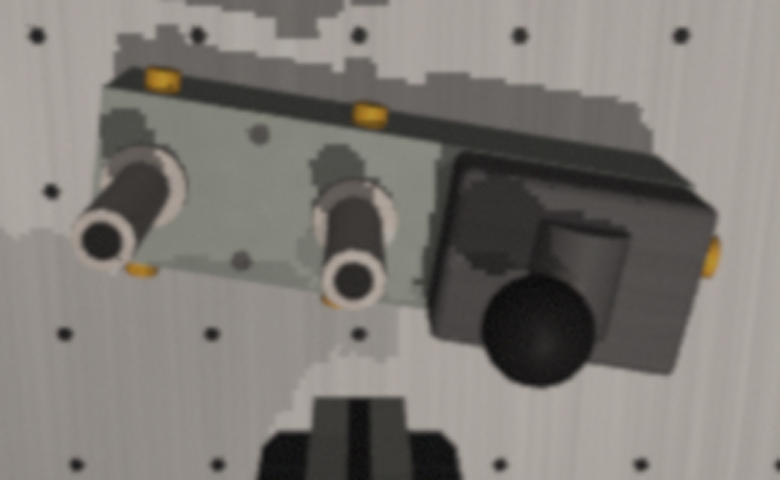

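The lever moved only a little, with the knob going from (523,327) to (540,330) in the crop. I'll push it with the shut fingers instead, keeping the tips above the tube tops.

Run:
```python
from h import *; from k import *
f,K,R,C=load("v1")
p1=np.array(port1); u=np.array([np.cos(np.radians(M)),np.sin(np.radians(M))]); piv=p1+60*u
kn=ray((200+540/3,120+330/3),110,K,R,C); s=(kn[:2]-piv)@u; print("along",s)
a=M
Q=lambda x,z:(*(piv+x*u),z)
grip(0.0)
reach(Q(-40,170),ori(a)); dwell(.3); goto(Q(-40,98),a,v=80); state("at")
r=movel(Q(-20,98),ori(a),v=30,max_force=60); state(f"1 {r}")
r=movel(Q(14,98),ori(a),v=30,max_force=60); dwell(.2); o=state(f"2 {r}"); print("along",(o["tcp_pos"][:2]-piv)@u)
```

```text
along -16.515312452756618
at t 113.7 tcp [ 517.8 -350.5   97.9] F [ 0.1 -0.8 -0.4] g -0.001
1 False t 114.5 tcp [ 537.9 -353.7   97.9] F [ 0.4  0.5 -0.2] g -0.002
2 False t 116.0 tcp [ 557.3 -357.4   96.8] F [-38.2  14.1  27.2] g -0.004
along 0.014819110413978457
```

Run:
```python
from h import *; from k import *
p1=np.array(port1); u=np.array([np.cos(np.radians(M)),np.sin(np.radians(M))]); piv=p1+60*u
Q=lambda x,z:(*(piv+x*u),z)
shot("v2a")
movel(Q(-8,97),v=40); movel(Q(-20,190),v=120)
reach((500,-340,190),ori(0)); dwell(.4); shot("v2"); state()
f=load("v2")[0]
cv2.imwrite("pics/v2z.png",cv2.resize(f[120:280,200:460],(780,480),interpolation=cv2.INTER_CUBIC))
```

```text
t 118.5 tcp [ 500.2 -340.1  189.9] F [0.1 0.3 0.6] g -0.000
```

View pics/v2z.png

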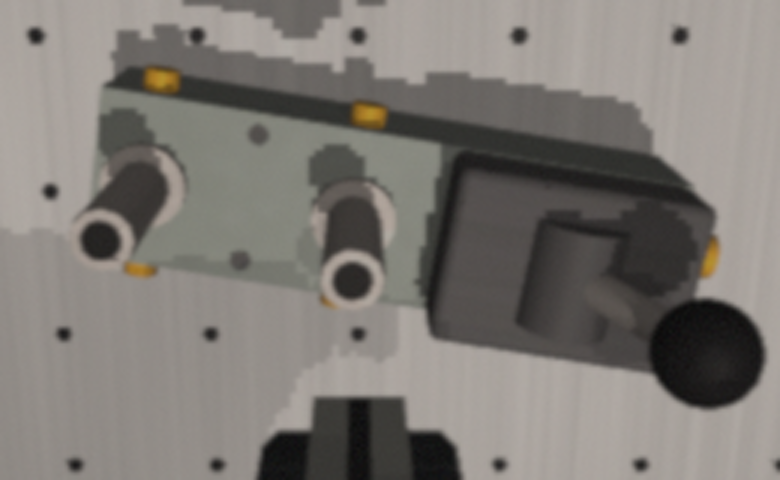

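View pics/v2a.png

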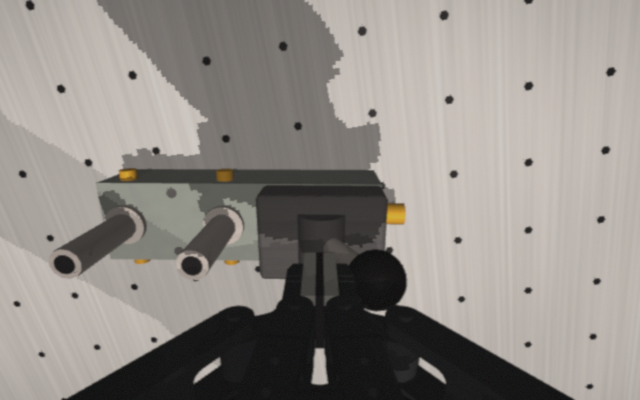

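Run:
```python
from h import *; from k import *
f,K,R,C=load("v2")
p1=np.array(port1); u=np.array([np.cos(np.radians(M)),np.sin(np.radians(M))]); piv=p1+60*u
px=(np.array((707,354))+.5)/3-.5+[200,120]
z=106
for _ in range(5):
    kn=ray(px,z,K,R,C); s=(kn[:2]-piv)@u; th=np.arcsin(s/50); z=62+50*np.cos(th)
print(kn,s,th)
f=cam("scene")[0];cv2.imwrite("pics/e_c.png",f)
f=cam("side")[0];cv2.imwrite("pics/e_s.png",f)
```

```text
[ 581.14142107 -361.51332634  105.77254714] 24.166309615670965 0.5044501954467733
```

View pics/e_c.png

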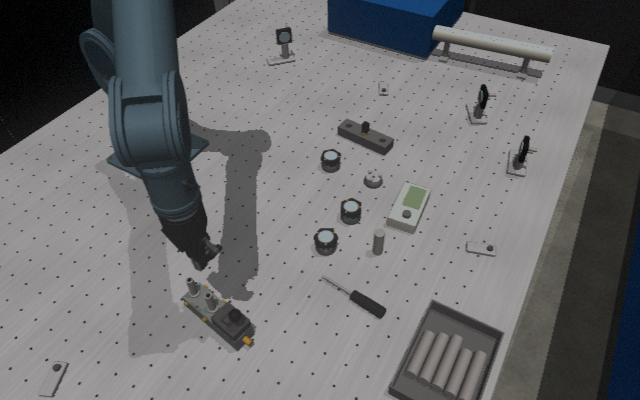

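View pics/e_s.png

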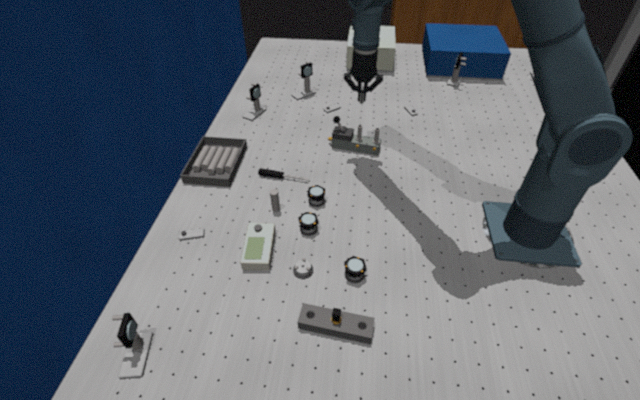

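The lever reads +0.504 rad, at its stop. The scene and side views show three cells seated, the plug parked and both tubes home, with the meter, screwdriver and post where they were.

Run:
```python
from rig import *
print(observe()['t']); print(hand_in())
```

```text
118.55
the job is handed in; nothing more can be done
None
```

I finished every step in the order you asked and handed the job in at 118.6 s; `hand_in()` gives no verdict.

- **Plug:** I pulled it out of port1 and parked it upright in the rack's middle hole. The arm height put its flange on the rack face.
- **Tubes:** both went into the couplings and past the grip. The arm stopped within 0.2 mm of the fully-home height while pressing about 24 N. In a later picture, the tube tops were within 1 px of where they should be.
- **Cells:** there were only three, and the fourth stand stays empty. One had been knocked about 2 cm, so I located it again before gripping it. All three were lowered under force control and released. By their brass screws they sit within 0.2 mm of the stand axes and 0.8° of the ball directions, at the seated height.
- **Valve:** my first try, gripping the knob, slipped off and moved the lever only slightly. I then pushed it over with the shut fingers, about 40 N sideways, until it stopped. The last picture puts it at +0.504 rad, which is fully open.
- **Bystanders:** the meter, screwdriver and post look unmoved in the last pictures.

No final check failed.

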